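Reset the growler and hold the armature level over its jaws

TASK

The growler on the bench, the armature tester with the V-shaped iron jaws, has tripped: take the screwdriver from the wooden tool block, push the recessed reset button on the growler's panel right in with the screwdriver's tip, and stand the screwdriver back in its hole. Then lift the armature off its wooden stand by the iron core, gripped at the armature's balance point so that the shaft stays level, and bring it over the growler without letting it touch the jaws. Finish while holding it still, level, two or three centimetres above the jaws, the core centred over them and the shaft running along the V, so that I can line the V with paper before it goes down; do not disturb the other things on the bench.

Things in the scene. Friction and masses are not known exactly. Their poses are not given: they have to be found in the camera images.
- armature: Motor rotor lying level on the stand, 0.65-0.95 kg, round. Origin: shaft axis, middle of the iron core, 60 mm above the bench; x to the long shaft end. Along x (mm): shaft, 12 thick, -88 to 156; dark slotted core, 42 thick, -27 to 27; copper end windings, under 40 thick, to 41 both ways; commutator, 29 thick, -64 to -42; bearing, 30 thick, 48 to 58; pinion, 27 thick, 132 to 152.
- balance (a point): Armature's balance point, on the shaft axis at its x = +13 mm: still on the iron core, towards the long shaft end, neither the core's middle nor the shaft's. Axes as the armature's. Pinch the core here across the shaft (42 mm wide, along the armature's y, from above, 60 N is fine).
- stand: Fixed wooden stand: board 215 x 80 mm, 16 thick, with two V posts (16 mm thick along x, 60 wide, tops 73 mm high) carrying the bare shaft at the stand's x = -74 and +102 mm. Origin on the bench under the core; x along the shaft, y across, z up. The core hangs free, underside 23 mm above the board; lift straight up. Stand and tool block may swap sides.
- growler: Growler, fixed: grey base 200 x 150 mm with two laminated iron jaws at 45 degrees, 60 mm long (x), forming a V open upwards, groove along x; jaw tips 132 mm high, 101 mm apart, 129 mm over the outside. Flat panel 75 mm high at its -x end (x = -120 to -50 mm) with reset bore, pilot lamp, rocker switch (86 mm high, y = 34). Origin on the bench under the jaws' middle; z up.
- jaws (a point): Middle of the V's mouth between the jaw tips, 132 mm above the bench; axes as the growler's (x along the groove). With the core's axis 46 mm above this point the core is 25 mm clear of the jaws.
- reset_mouth (a point): Centre of the reset bore's mouth, flush with the panel's top, 75 mm above the bench, at growler x = -85, y = -32 mm. The bore is round, 14 mm wide, upright; the button's face lies 8 mm down in it. Axes as the growler's.
- reset_top (a point): Centre of the reset button's face (black, 12 mm across), 67 mm above the bench at rest; moves down with it.
- reset_button (a joint): Travel of the reset button: 0 out, 0.004 m fully in. Spring: 1.9 N starts it, 4.9 N holds it fully in; springs back.
- screwdriver: Slim screwdriver, 55 g, standing tip down in the tool block's middle hole. Origin at the tip; z up to the handle. Round blade 5 mm thick, 75 long; then black handle 18 mm thick, 72 long (75 to 147 mm above the tip), whose flat foot rests on the block. Turned any way about z. When home, its tip is 75 mm below the block's top.
- tool_block: Fixed wooden tool block, 150 (x) x 60 (y) x 85 mm high. Middle hole for the screwdriver; a punch stands at x = -52 (28 mm out of the block) and one at x = +52 mm (34 mm out), both part of it, so straddle the handle along y. Origin on the bench under its centre; z up.
- block_hole (a point): Mouth of the block's middle hole: centre, on the block's top face, 85 mm above the bench; hole 10 mm wide, straight down, 85 mm deep. Axes as the block's.
- tape_roll: Bystander: roll of tape lying flat, 96 mm across, 24 mm high. Origin under its centre.
- end_shield: Bystander: cast aluminium motor end shield, 104 mm across (130 mm over its lugs), 34 mm high. Origin under its centre.
- spanner: Bystander: flat steel spanner, 170 mm long (x), 8 mm thick. Origin under its middle.

How it is judged (in metres and radians):
On the way, in this order (a step that is already met when the one before it is completed fails the run):
1. the reset button is pushed right in (3 mm or more of its 4 mm) by the screwdriver's tip (value of joint reset_button above 0.003 m and contact force between screwdriver and growler above 1 N and distance between screwdriver and reset_top below 0.007 m), for 0.1 s.
2. the screwdriver stands in its hole in the tool block again, let go (horizontal distance between screwdriver and block_hole below 0.006 m and z of screwdriver in the frame of block_hole below -0.071 m and angle between screwdriver's own z axis and vertical below 0.09 rad and contact force between the fingers and screwdriver below 0.05 N), for 0.2 s.
3. the armature is held level at its balance point, lifted clear of its stand (x of the grasp point in the frame of balance between -0.01 and 0.01 m and contact force between the fingers and armature above 3 N and angle between armature's own x axis and vertical between 1.481 and 1.661 rad and z of armature in the frame of stand above 0.085 m and contact force between armature and stand below 0.05 N), for 0.2 s.
At the end, for the whole second after the job is handed in: Armature held still in the fingers within 10 mm of its balance point, level within 5 degrees, its core's middle over the jaws' middle within 15 mm along and 10 mm across the V, shaft along the V within 7 degrees, core 5 to 65 mm clear above the jaws. Screwdriver home in its hole, button sprung back (x of the grasp point in the frame of balance between -0.01 and 0.01 m and contact force between the fingers and armature above 3 N and angle between armature's own x axis and vertical between 1.481 and 1.661 rad and horizontal distance between screwdriver and block_hole below 0.006 m and z of screwdriver in the frame of block_hole below -0.071 m and angle between screwdriver's own z axis and vertical below 0.09 rad and x of armature in the frame of jaws between -0.015 and 0.015 m and y of armature in the frame of jaws between -0.01 and 0.01 m and z of armature in the frame of jaws between 0.026 and 0.086 m and angle between the x axis of armature and the x axis of growler, either way round below 0.12 rad and linear speed of armature below 0.02 m/s and angular speed of armature below 0.2 rad/s and contact force between armature and growler below 0.05 N and value of joint reset_button below 0.001 m); the arm keeps its last pose, push and grip.
It fails at once if the armature knocks against the growler (contact force between armature and growler above 1 N).
It fails at once if the armature is tipped more than 20 degrees from level (angle between armature's own x axis and vertical below 1.22 rad or angle between armature's own x axis and vertical above 1.92 rad).
It fails at once if the tape roll is pushed more than 20 mm (distance of tape_roll from where it was at the start of the episode above 0.02 m).
It fails at once if the end shield is pushed more than 20 mm (distance of end_shield from where it was at the start of the episode above 0.02 m).
It fails at once if the spanner is pushed more than 20 mm (distance of spanner from where it was at the start of the episode above 0.02 m).
It also fails if it takes over 72 s, if anything falls off the work surface, if the arm or the gripper's body presses on something with over 40 N, if the wrist force passes 120 N, or if a joint passes its speed limit or range.

ROBOT

A 7-joint arm with a two-finger parallel gripper is mounted at the origin on the work surface. World frame = base frame: x ahead of the robot, y to its left, z up, the work surface at z = 0. Lengths are in mm, angles in rad, forces in N, time in s.
With the tool pointing down it reaches from about 425 to 825 mm from the base axis. Payload 3.6 kg.
Tool frame: the origin (TCP) lies at the very end of the fingers, on their centre line; the grasp point (between the pads) lies robot.tcp_to_grasp behind it (robot.tcp_to_grasp is the distance from the TCP to the grasp point, in mm); z points along the fingers, y is the line along which they close (so a half turn about z gives the same grasp; the last joint's range is limited). The gripper opens to 85 mm and grips with 20 to 120 N. Pads are 22 mm wide; open, the fingers measure 114 mm over their backs; the gripper's body (76 mm by 85 mm) begins 54 mm behind the grasp point. The pads swing forward as they close: fully open they stand 13 mm farther back than shut.
Start: joints at [-1.206, 0.615, -0.013, 1.423, 0.008, 1.103, -0.04], TCP at [248.169, 600.728, 231.297] pointing down, gripper open.
Joint ranges: [-3.12, 3.12], [-0.3, 2.06], [-1.34, 1.32], [0.26, 2.42], [-1.36, 4.5], [0.01, 1.98], [-2.84, 2.84]. Speed limits (rad/s): [2.79, 2.79, 3.14, 3.14, 3.14, 3.14, 3.14].

INTERFACE

Orientations are given as a 3x3 rotation matrix whose columns are the frame's x, y, z axes.
In Python, from station import state, viewer, ticket, spotter, robot gives the robot as it stands.
- The arm moves only by the tool apply_moves, never from a script. Its argument "motion" is a list of rows, each a list of 7 numbers: the shift along the tool's x, y, z in m, then the turn, a rotation vector about the tool's x, y, z in rad, then the finger opening in m, from 0 to 0.0854. A call has 1 to 5 rows; each row is the pose to reach, as a shift and turn from the pose commanded when the call began, along the tool's axes at that moment; what a row does not reach only later rows make up. A row lasts 1/10 s, in which the tool goes at most 50 mm and 8.59 degrees, less where a joint would pass 70% of its speed; a pose out of reach is approached as far as the arm can. A call with a gripper value outside its range is refused whole. The fingers move at their own pace and stop on an object; the grip force is fixed at half the most. Time passes only in rows, so rows that repeat a pose let the fingers close. It gives the time, the measured TCP pose, the force, the opening and the grip force at its end, in the units of the state.
- state(): the state, without advancing time (a new reading comes with each control period).
- viewer.get_image(name): name is "side" or "top" or "wrist"; returns (picture, depth): 420x560x3 uint8, red, green, blue; 420x560 float32, mm along the optical axis (not along the pixel's ray), 0 where there is no reading.
- viewer.camera_model(name): a dict with "intrinsics" (3x3 intrinsics, pixels), "rvec" (rotation vector, rad) and "tvec" (3), from world to camera coordinates, as OpenCV has them; the wrist camera has in their place "mount" (4x4, takes a point from camera to tool coordinates, whose origin is the TCP and whose axes are the flange's). Camera axes: x right, y down, z forward; pixel columns grow to the right and rows downward; lengths in mm; the calibration is good to about 2 mm. A picture is of the moment at which its call begins: read the wrist's pose just before it. camera_model takes no time and is no camera call.
- ticket.finish_job(): hands the job in; it is judged then, once.
Trained networks look in the newest picture that a camera, given by its name, has taken for a name from the list of things; names that differ only in an ending like _2 or _b are one class to them, and where a whole thing is asked for, a point or a joint stands for the part that bears it (a point fixed in the world has none). Each returns a list of dicts, best first, with "conf" (0 to 1); they miss things now and then, are a little off and sometimes report something else, mostly with a low value. They report only what shows in the picture. A call takes as long as a camera call.
- spotter.look_for(camera, label): "bbox" ([left, top, right, bottom] in pixels, round what is visible of it).
- spotter.outline_of(camera, label): "pixels" (420x560 bool, what is visible of it) and "bbox" ([left, top, right, bottom] in pixels, round what is visible of it).
- spotter.pinpoint(camera, label): "centre" ([column, row] in pixels: a listed point, or the origin of a listed thing).
The state is a dict: "time": time; "joint_positions": joint angles; "qvel": joint speeds; "tau": joint torques, N m; "position": TCP position; "tool_rot": TCP orientation; "wrist_force": force on the tool from outside, world axes, zero at the start; "wrist_torque": the same for the moment, N m; "opening": finger opening in mm; "grip_force": force on a finger pad.
Only numpy, scipy, OpenCV 4.12 (cv2) and the standard library are available. Lean on these libraries where they do the work, as an engineer would, in place of code of your own. Each camera call takes 0.05 s, during which the arm holds its last target. There are 200 camera calls.

## Working session

There is one attempt and no reset: what is moved stays moved. The work goes in short steps, Python scripts to look and compute and a tool call to move; the robot and the scene stay as the last step left them, time stands still between calls to the robot, and variables do not carry over. Pictures are saved under pics/ and viewed, at most 14 in all, crops included, and the job is handed in when it is done.

Besides the shell and the picture viewer there is one more tool, called after "Call:" by a JSON object that holds its "api" and its "payload", one argument or row to a line. apply_moves: Moves the arm, as the interface text tells. Its arguments: {"type":"object","properties":{"motion":{"type":"array","items":{"type":"array","items":{"type":"number"}}}},"required":["motion"]}

```bash
mkdir -p pics; ls
cat > h.py <<'E'
import numpy as np, cv2
from station import state, viewer, ticket, spotter, robot
def cam(n):
    m=viewer.camera_model(n); K=np.array(m["intrinsics"],float)
    if "rvec" in m:
        R=cv2.Rodrigues(np.array(m["rvec"],float))[0]; t=np.array(m["tvec"],float).ravel()
        return K,R.T,-R.T@t     # cam->world
    M=np.array(m["mount"],float); s=state(); Rt=np.array(s["tool_rot"]); p=np.array(s["position"])
    return K,Rt@M[:3,:3],Rt@M[:3,3]+p
def ray(c,uv,z):
    "intersect pixel ray with height z"
    K,R,o=c; d=R@np.linalg.inv(K)@np.array([uv[0],uv[1],1.]); return o+d*(z-o[2])/d[2]
def cloud(c,depth):
    K,R,o=c; v,u=np.mgrid[:depth.shape[0],:depth.shape[1]]
    P=np.stack([u,v,np.ones_like(u)],-1)@np.linalg.inv(K).T*depth[...,None]
    return P@R.T+o
def proj(c,P):
    K,R,o=c; q=K@(R.T@(np.asarray(P,float)-o)); return q[:2]/q[2]
def save(n,im): cv2.imwrite("pics/"+n,im[...,::-1])
E
python3 - <<'E'
from h import *
s=state(); print(s); print(robot.tcp_to_grasp)
for n in("top","side"):
    c=cam(n); im,d=viewer.get_image(n); save(n+"0.png",im); print(n,c[2],c[0][0,0]); np.save(n+"0.npy",d)
    for l in("growler","tool_block","screwdriver","armature","stand","tape_roll","end_shield","spanner","reset_mouth","block_hole","balance","jaws"):
        r=spotter.pinpoint(n,l); print(l,[(np.round(x["centre"],1).tolist(),round(x["conf"],2)) for x in r[:2]])
E
```

```text
pics
{'time': 0.0, 'joint_positions': array([-1.20549091,  0.6159139 , -0.01262416,  1.42492352,  0.00810838,
        1.10339675, -0.04041088]), 'qvel': array([ 1.19467467e-04,  2.53614397e-04,  2.07149521e-04,  4.70831584e-04,
        1.04338032e-05, -4.44108148e-04,  5.61433883e-04]), 'tau': array([ 6.36861205e-05, -4.69216812e+01,  2.58936156e-01, -1.71038014e+01,
        9.79861506e-03,  9.76046780e-03, -1.25767684e-05]), 'position': array([247.90154897, 600.03169402, 230.13342627]), 'tool_rot': array([[-9.24246365e-01,  3.81795432e-01, -9.51301840e-04],
       [ 3.81796615e-01,  9.24243223e-01, -2.41026750e-03],
       [-4.09948414e-05, -2.59088480e-03, -9.99996643e-01]]), 'wrist_force': array([-0.18820606, -0.25189533, -0.42213354]), 'wrist_torque': array([ 0.01882807, -0.03043732,  0.0215389 ]), 'grip_force': 0.0, 'opening': 85.08146061781136}
18.700000000000003
top [ 551.54637645  -10.0947987  1276.9958436 ] 488.8458992790051
growler [([262.2, 228.3], 0.71)]
tool_block [([391.3, 240.3], 0.69)]
screwdriver [([390.7, 241.6], 0.66)]
armature [([155.7, 240.8], 0.78), ([261.6, 228
[... 180 characters left out ...]
), ([159.4, 237.8], 0.72)]
block_hole [([398.1, 243.8], 0.67)]
balance [([156.2, 235.6], 0.73), ([158.9, 238.1], 0.29)]
jaws [([258.1, 228.2], 0.57)]
side [ 332.76870589 -811.38845667  882.78514453] 491.8169815019711
growler [([271.0, 225.7], 0.62)]
tool_block [([300.7, 338.5], 0.76)]
screwdriver []
armature [([233.0, 151.0], 0.6), ([233.9, 162.3], 0.53)]
stand [([237.2, 164.7], 0.71)]
tape_roll [([310.2, 166.3], 0.85), ([235.1, 147.9], 0.64)]
end_shield [([358.2, 233.2], 0.62), ([248.0, 226.2], 0.21)]
spanner [([402.0, 304.0], 0.96), ([299.3, 341.2], 0.48)]
reset_mouth [([246.7, 227.1], 0.62)]
block_hole [([303.9, 314.5], 0.65)]
balance [([236.6, 150.3], 0.89)]
jaws [([272.8, 188.7], 0.77)]
```

View pics/top0.png

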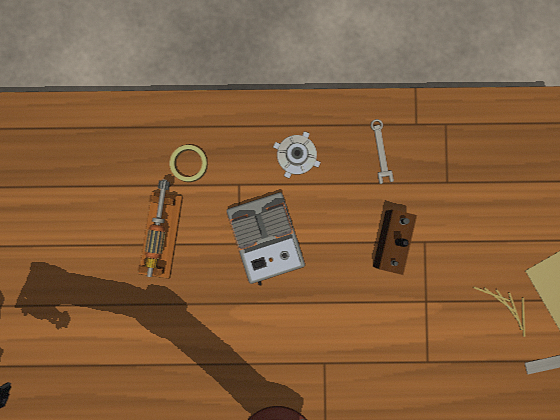

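View pics/side0.png

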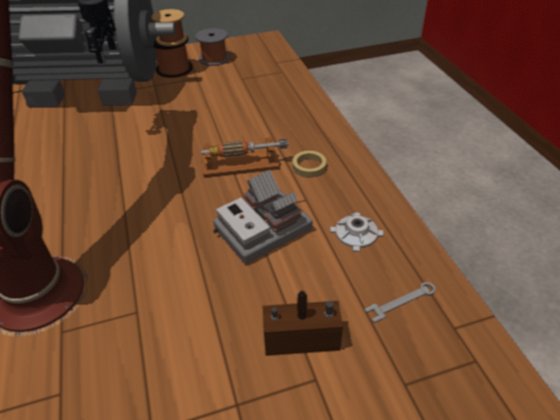

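Top view: armature and stand are at left, around (157,235), with the pinion end up (towards +x). The growler is centred near (265,235) with its panel towards the robot and the bore at (284,254). The tool block is at right (393,240), with the screwdriver in its middle hole. The side view agrees.

Run:
```python
from h import *
c=cam("top"); im,d=viewer.get_image("top"); C=cloud(c,d)
print("bench z",np.median(C[300:340,440:470,2]))
for l,zlo,zhi in(("growler",5,200),("growler",66,82),("tool_block",78,90),("stand",8,24),("screwdriver",145,175),("armature",50,90)):
    r=spotter.outline_of("top",l)
    if not r: print(l,"none"); continue
    m=r[0]["pixels"]&(C[...,2]>zlo)&(C[...,2]<zhi); P=C[m]
    if len(P)<4: print(l,"few",len(P));continue
    (x,y),wh,a=cv2.minAreaRect(P[:,:2].astype(np.float32)); print(l,zlo,len(P),np.round([x,y],1),np.round(wh,1),round(a,1),"zmax",P[:,2].max().round(1),"mean",P.mean(0).round(1))
for l,uv,z in(("reset",(283.3,254.2),75),("armature",(155.7,240.8),60),("jaws",(258.1,228.2),132),("stand",(158.6,236.9),0),("tape",(188.4,162.6),0),("shield",(296,154),30),("spanner",(381,151),0)): print(l,ray(c,uv,z).round(1))
```

```text
bench z -1.8505134569264783
growler 5 4574 [528.4  22. ] [206.5 149.9] 17.7 zmax 135.7 mean [531.2  21.5  72.5]
growler 66 1617 [520.7  20.2] [159.8 138.7] 16.9 zmax 82.0 mean [488.9   8.7  74.4]
tool_block 78 1343 [ 518.  -300.2] [ 61.8 150.3] 75.3 zmax 89.9 mean [ 517.  -298.8   83.2]
stand 8 1403 [540.7 295.4] [ 81.7 215.4] 80.9 zmax 24.0 mean [547.2 284.6  14.3]
screwdriver 145 44 [ 517.5 -299.3] [15.5 15. ] 54.6 zmax 158.7 mean [ 517.6 -299.   153.3]
armature 50 1007 [558.8 292.9] [ 43.9 243.7] 83.4 zmax 83.8 mean [544.7 292.1  70.1]
reset [490.  -20.9  75. ]
armature [525.7 295.6  60. ]
jaws [554.1  37.9 132. ]
stand [534.5 303.1   0. ]
tape [728.5 225.    0. ]
shield [743.6 -56.8  30. ]
spanner [ 753.7 -281.4    0. ]
```

```bash
cat >> h.py <<'E'
def rows(pos,ya,ref=None):
    "shift(m)+rotvec in tool axes to reach pos with tool y at world angle ya(deg); ref = commanded (pos,R) if known"
    s=state(); p=np.array(s["position"]); R=np.array(s["tool_rot"])
    a=np.radians(ya); y=np.array([np.cos(a),np.sin(a),0]); z=np.array([0,0,-1.]); T=np.column_stack([np.cross(y,z),y,z])
    rv=cv2.Rodrigues(R.T@T)[0].ravel(); sh=R.T@(np.array(pos)-p)/1000
    print("at",p.round(1),"y",np.degrees(np.arctan2(R[1,1],R[0,1])).round(2),"->",pos,"shift",sh.round(4),"dist",np.linalg.norm(sh).round(3),"rv",rv.round(4))
E
python3 - <<'E'
from h import *
m=viewer.camera_model("wrist"); print(np.round(m["mount"],3),m["intrinsics"]); rows([480,300,350],82)
E
```

```text
[[ 2.00000e-03 -9.63000e-01 -2.69000e-01  6.65980e+01]
 [ 1.00000e+00  2.00000e-03 -0.00000e+00  4.00000e-02]
 [ 1.00000e-03 -2.69000e-01  9.63000e-01 -1.42937e+02]
 [ 0.00000e+00  0.00000e+00  0.00000e+00  1.00000e+00]] [[290.97636922   0.         276.15315556]
 [  0.         290.97636922 205.33713778]
 [  0.           0.           1.        ]]
at [248.2 600.7 231.3] y 67.55 -> [480, 300, 350] shift [-0.3291 -0.1894 -0.1187] dist 0.398 rv [-1.000e-04 -1.000e-04 -2.522e-01]
```

Call:
{"api": "apply_moves", "payload": {
  "motion": [
    [-0.329, -0.189, -0.119, 0, 0, -0.252, 0.085],
    [-0.329, -0.189, -0.119, 0, 0, -0.252, 0.085],
    [-0.329, -0.189, -0.119, 0, 0, -0.252, 0.085],
    [-0.329, -0.189, -0.119, 0, 0, -0.252, 0.085],
    [-0.329, -0.189, -0.119, 0, 0, -0.252, 0.085]
  ]
}}

```text
time: 2.15
position: [395.0, 410.2, 306.9]
tool_rot: [[-0.99, 0.139, 0.0], [0.139, 0.99, 0.0], [-0.0, 0.0, -1.0]]
wrist_force: [0.2, 0.8, 0.1]
opening: 84.9
grip_force: 0.0
```

Run:
```python
from h import *
rows([480,300,350],82)
```

```text
at [395.  410.2 306.9] y 81.99 -> [480, 300, 350] shift [-0.0995 -0.0973 -0.0431] dist 0.146 rv [ 0.0004  0.0004 -0.0002]
```

Call:
{"api": "apply_moves", "payload": {
  "motion": [
    [-0.1, -0.097, -0.043, 0, 0, 0, 0.085],
    [-0.1, -0.097, -0.043, 0, 0, 0, 0.085],
    [-0.1, -0.097, -0.043, 0, 0, 0, 0.085],
    [-0.1, -0.097, -0.043, 0, 0, 0, 0.085]
  ]
}}

```text
time: 2.55
position: [485.9, 294.1, 351.5]
tool_rot: [[-0.988, 0.154, 0.008], [0.154, 0.988, -0.003], [-0.008, -0.002, -1.0]]
wrist_force: [1.0, -0.0, -0.3]
opening: 84.6
grip_force: 0.0
```

```bash
cat > look.py <<'E'
from h import *
import sys
def look(name,items,pts):
    c=cam("wrist"); im,d=viewer.get_image("wrist"); save(name+".png",im); C=cloud(c,d); np.savez(name+".npz",C=C,im=im)
    print("bench",np.percentile(C[...,2][d>0],5).round(1))
    for l,lo,hi in items:
        r=spotter.outline_of("wrist",l)
        if not r: print(l,"none"); continue
        P=C[r[0]["pixels"]&(C[...,2]>lo)&(C[...,2]<hi)&(d>0)]
        if len(P)<5: print(l,"few"); continue
        (x,y),wh,a=cv2.minAreaRect(P[:,:2].astype(np.float32)); print(l,lo,hi,len(P),round(r[0]["conf"],2),np.round([x,y],1),np.round(wh,1),round(a,2),"mean",P.mean(0).round(1),"z98",np.percentile(P[:,2],98).round(1))
    for l,z in pts:
        for r in spotter.pinpoint("wrist",l)[:2]: print(l,np.round(r["centre"],1),round(r["conf"],2),ray(c,r["centre"],z).round(1))
    return c,im,C
E
python3 - <<'E'
from look import *
look("w1",[("stand",8,24),("stand",60,78),("armature",50,90),("armature",72,90)],[("armature",60),("balance",60),("stand",0)])
rows([460,30,340],107)
E
```

```text
bench -1.1
stand 8 24 2773 0.96 [543.1 296.2] [ 79.9 212.9] 81.14 mean [536.3 295.7  16.6] z98 18.5
stand 60 78 600 0.96 [543.6 296.4] [ 56.7 191.6] 81.16 mean [536.2 297.6  67.4] z98 73.5
armature 50 90 2575 0.7 [559.8 293.6] [ 42.8 239.1] 80.89 mean [542.2 296.   72.5] z98 81.9
armature 72 90 1490 0.7 [570.6 292.1] [ 36.4 214.4] 81.0 mean [530.8 298.   77. ] z98 82.2
balance [285.6 203.8] 0.82 [542.  299.3  60. ]
stand [141.8 223.3] 0.67 [555.9  37.4   0. ]
stand [283.2 186.2] 0.63 [527. 299.   0.]
at [478.4 303.3 348.7] y 82.16 -> [460, 30, 340] shift [-0.019  -0.2732  0.0088] dist 0.274 rv [-1.000e-04 -1.100e-03 -4.335e-01]
```

View pics/w1.png

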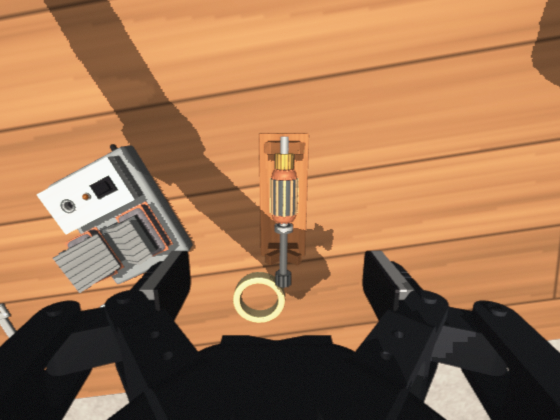

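Wrist view: the stand and armature are centred at about (284,195), and the pinion is at (284,280), close to the tape roll. The growler is at left. Next I'll go over the growler.

Run:
```python
from h import *
rows([460,-5,310],107)
```

```text
at [478.4 303.3 348.7] y 82.16 -> [460, -5, 310] shift [-0.0239 -0.3079  0.0388] dist 0.311 rv [-1.000e-04 -1.100e-03 -4.335e-01]
```

Call:
{"api": "apply_moves", "payload": {
  "motion": [
    [-0.024, -0.308, 0.039, 0, 0, -0.4335, 0.085],
    [-0.024, -0.308, 0.039, 0, 0, -0.4335, 0.085],
    [-0.024, -0.308, 0.039, 0, 0, -0.4335, 0.085],
    [-0.024, -0.308, 0.039, 0, 0, -0.4335, 0.085],
    [-0.024, -0.308, 0.039, 0, 0, -0.4335, 0.085]
  ]
}}

```text
time: 3.45
position: [463.7, 54.8, 317.9]
tool_rot: [[-0.957, -0.291, 0.0], [-0.291, 0.957, 0.0], [-0.0, 0.0, -1.0]]
wrist_force: [1.3, -0.7, 0.5]
opening: 84.8
grip_force: 0.0
```

Run:
```python
from h import *
rows([460,-5,310],107)
```

```text
at [463.7  54.8 317.9] y 106.94 -> [460, -5, 310] shift [ 0.021  -0.0562  0.0078] dist 0.06 rv [ 0.      0.0005 -0.001 ]
```

Call:
{"api": "apply_moves", "payload": {
  "motion": [
    [0.021, -0.056, 0.008, 0, 0, 0, 0.085],
    [0.021, -0.056, 0.008, 0, 0, 0, 0.085],
    [0.021, -0.056, 0.008, 0, 0, 0, 0.085],
    [0.021, -0.056, 0.008, 0, 0, 0, 0.085]
  ]
}}

```text
time: 3.85
position: [460.6, -1.6, 310.1]
tool_rot: [[-0.956, -0.292, 0.0], [-0.292, 0.956, 0.001], [-0.001, 0.001, -1.0]]
wrist_force: [-0.1, 0.0, 0.3]
opening: 84.9
grip_force: 0.0
```

Run:
```python
from look import *
look("w2",[("growler",5,200),("growler",70,80),("growler",126,140),("growler",5,40)],[("reset_mouth",75),("reset_top",67),("jaws",132)])
rows([462,-315,270],75.3)
```

```text
bench -1.0
growler 5 200 13365 0.69 [527.3  21.7] [208. 150.] 17.31 mean [514.   17.5  81.6] z98 131.1
growler 70 80 4700 0.69 [491.   14.3] [101.2 137.9] 13.51 mean [481.3   6.1  75.6] z98 79.6
growler 126 140 1008 0.69 [562.2  32.2] [ 61.  116.4] 17.4 mean [560.5  31.9 129.5] z98 133.3
growler 5 40 1732 0.69 [527.3  21.7] [208. 150.] 17.31 mean [483.7   8.7  36.7] z98 39.9
reset_mouth [254.2 190.9] 0.81 [487.3 -24.8  75. ]
reset_top [255.7 191.4] 0.63 [489.3 -22.7  67. ]
jaws [279.8 268. ] 0.75 [557.1  31.8 132. ]
jaws [ 31.4 154.5] 0.42 [ 506.1 -268.2  132. ]
at [460.4  -3.  310. ] y 106.91 -> [462, -315, 270] shift [ 0.0892 -0.2989  0.04  ] dist 0.315 rv [ 1.000e-04 -0.000e+00  5.516e-01]
```

View pics/w2.png

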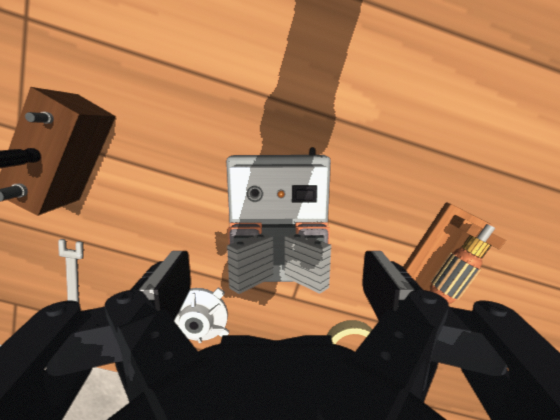

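Wrist view: the bore is at about (255,193), the lamp at (281,194), the switch at (304,194), and the V jaws are centred near (280,262). Next I refine the bore centre.

Run:
```python
from h import *
f=np.load("w2.npz"); im=f["im"]; C=f["C"]
c=cam("wrist")
g=cv2.cvtColor(im,cv2.COLOR_RGB2GRAY)
print(g[182:204,243:268])
b=cv2.resize(g[180:206,240:270],None,fx=8,fy=8,interpolation=cv2.INTER_CUBIC)
m=np.zeros_like(C[...,2],bool); m[165:220,232:328]=1
P=C[m&(abs(C[...,2]-75)<2.5)]; r=cv2.minAreaRect(P[:,:2].astype(np.float32)); print("panel",r,P[:,2].mean())
J=C[200:300,225:335].reshape(-1,3)
for z in (100,115,126,):
    Q=J[J[:,2]>z]; print(z,len(Q),cv2.minAreaRect(Q[:,:2].astype(np.float32)))
```

```text
[[249 249 249 248 235 182 170 169 170 169 169 169 170 169 168 168 168 169
  167 167 168 167 168 168 166]
 [249 249 249 246 229 180 170 169 169 170 169 169 167 168 168 167 168 168
  168 167 167 166 166 166 166]
 [249 249 248 236 188 170 168 167 167 164 160 159 159 161 165 165 165 165
  166 165 165 164 164 164 163]
 [249 249 248 235 181 169 168 163 154 143 129 125 127 137 154 160 160 165
  166 166 166 166 165 164 166]
 [249 249 246 228 178 168 159 140 107  78  79  81  81  88 110 130 140 161
  167 167 168 166 166 167 166]
 [249 249 238 190 170 154 122  90  83  82  92  94  90  83  87  83  99 140
  163 168 170 168 169 170 169]
 [249 248 236 179 153 120  87  98 107 105 112  98  98 102 108  97  83  99
  139 165 167 167 167 168 168]
 [249 248 235 171 125  86  96 119 111  70  55  49  50  58  89 116 106  88
  115 157 165 167 167 167 167]
 [249 248 238 180 110  87 107 108  78  47  36  34  35  35  48  89 119 108
   95 132 161 165 164 164 164]
 [249 248 244 210 109  98 113  87  51  38  37  35  35  34  34  59 102 118
   89 114 154 166 166 165 165]
 [249 248 233 151  88 103 109  74  50  38  37  33 
[... 970 characters left out ...]
 161 161 162 162 160 161 162]
 [227 175 166 164 166 165 165 164 162 154 143 142 142 149 158 161 163 164
  163 165 165 164 165 165 164]
 [186 168 168 167 167 168 167 165 167 166 164 164 164 163 166 165 165 165
  165 165 166 166 166 165 166]]
panel ((480.7520446777344, 7.2312774658203125), (70.36444854736328, 126.25346374511719), 17.295381546020508) 75.443056676559
100 3651 ((493.61370849609375, 11.146568298339844), (204.37669372558594, 129.83908081054688), 17.377222061157227)
115 2456 ((493.4844665527344, 11.31781005859375), (204.2127227783203, 129.93374633789062), 17.19207763671875)
126 1054 ((493.6215515136719, 10.874725341796875), (204.2127227783203, 116.44012451171875), 17.19207763671875)
```

Run:
```python
from h import *
rows([465,-286,290],75.3)
```

```text
at [460.4  -3.  310. ] y 106.91 -> [465, -286, 290] shift [ 0.0779 -0.2721  0.02  ] dist 0.284 rv [ 1.000e-04 -0.000e+00  5.516e-01]
```

Call:
{"api": "apply_moves", "payload": {
  "motion": [
    [0.078, -0.272, 0.02, 0, 0, 0.5516, 0.085],
    [0.078, -0.272, 0.02, 0, 0, 0.5516, 0.085],
    [0.078, -0.272, 0.02, 0, 0, 0.5516, 0.085],
    [0.078, -0.272, 0.02, 0, 0, 0.5516, 0.085],
    [0.078, -0.272, 0.02, 0, 0, 0.5516, 0.085]
  ]
}}

```text
time: 4.75
position: [464.1, -254.6, 292.5]
tool_rot: [[-0.967, 0.256, 0.001], [0.256, 0.967, -0.0], [-0.001, -0.0, -1.0]]
wrist_force: [0.8, -0.2, 0.3]
opening: 85.3
grip_force: 0.0
```

Run:
```python
from h import *
rows([465,-286,290],75.3)
```

```text
at [ 464.1 -254.6  292.5] y 75.19 -> [465, -286, 290] shift [-0.0089 -0.0302  0.0025] dist 0.032 rv [-0.0001  0.0006 -0.0019]
```

Call:
{"api": "apply_moves", "payload": {
  "motion": [
    [-0.009, -0.03, 0.0025, 0, 0, 0, 0.085],
    [-0.009, -0.03, 0.0025, 0, 0, 0, 0.085],
    [-0.009, -0.03, 0.0025, 0, 0, 0, 0.085]
  ]
}}

```text
time: 5.05
position: [465.0, -284.3, 289.5]
tool_rot: [[-0.967, 0.256, -0.001], [0.256, 0.967, 0.001], [0.001, 0.001, -1.0]]
wrist_force: [-0.0, -0.2, 0.0]
opening: 84.7
grip_force: 0.0
```

Run:
```python
from look import *
c,im,C=look("w3",[("tool_block",80,90),("screwdriver",100,175),("screwdriver",152,175)],[("block_hole",85),("screwdriver",10)])
P=C[(abs(C[...,2]-85)<3)&(abs(C[...,0]-518)<95)&(abs(C[...,1]+300)<60)]
print(cv2.minAreaRect(P[:,:2].astype(np.float32)),P[:,2].mean())
Q=C[(C[...,2]>135)&(C[...,2]<170)&(abs(C[...,0]-518)<30)&(abs(C[...,1]+300)<30)]
for lo,hi in((152,170),(135,148)):
    q=Q[(Q[:,2]>lo)&(Q[:,2]<hi)]; print(lo,len(q),cv2.minEnclosingCircle(q[:,:2].astype(np.float32)),q.mean(0))
rows([518,-300,200],75.3)
```

```text
bench -0.8
tool_block 80 90 4518 0.73 [ 521.  -300.3] [ 60.1 150.6] 76.05 mean [ 511.9 -298.1   85.5] z98 87.1
screwdriver 100 175 434 0.96 [ 519.  -299.6] [18.4 15.3] 65.68 mean [ 516.2 -298.9  141.6] z98 158.6
screwdriver 152 175 169 0.96 [ 519.3 -299.9] [14.6 14. ] 75.3 mean [ 518.7 -299.9  156.2] z98 158.8
block_hole [274.7 225.1] 0.91 [ 518.8 -300.4   85. ]
screwdriver [275.9 211.5] 0.83 [ 523.6 -300.2   10. ]
((520.9719848632812, -300.36029052734375), (60.11537170410156, 150.66925048828125), 75.91693115234375) 85.54152341775728
152 171 ((519.7410888671875, -300.0952453613281), 7.726318359375) [ 518.75162584 -299.86343331  156.24779433]
135 81 ((520.576416015625, -300.23870849609375), 9.892403602600098) [ 514.23376889 -298.6550854   142.34885274]
at [ 465.5 -283.   290.2] y 75.37 -> [518, -300, 200] shift [-0.055  -0.0033  0.0902] dist 0.106 rv [0.0005 0.0004 0.0012]
```

View pics/w3.png

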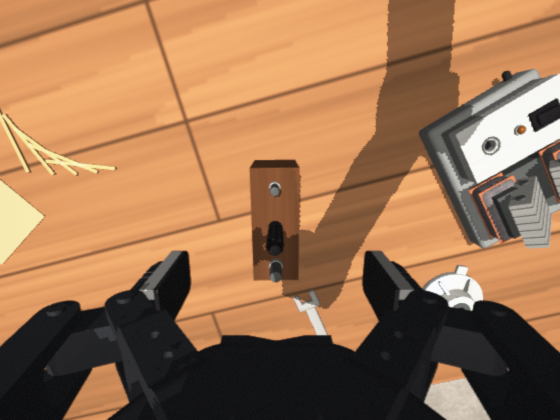

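Wrist view: the block spans (250..298, 165..280), with the screwdriver handle at (275,237) between the punches at (275,188) and (275,270). The measurements agree with the given sizes. Now I approach.

Run:
```python
from h import *
rows([520.5,-300.2,190],75.9)
rows([520.5,-300.2,107],75.9)
```

```text
at [ 465.5 -283.   290.2] y 75.37 -> [520.5, -300.2, 190] shift [-0.0575 -0.0028  0.1002] dist 0.116 rv [ 0.0005  0.0004 -0.0093]
at [ 465.5 -283.   290.2] y 75.37 -> [520.5, -300.2, 107] shift [-0.0575 -0.0029  0.1832] dist 0.192 rv [ 0.0005  0.0004 -0.0093]
```

Call:
{"api": "apply_moves", "payload": {
  "motion": [
    [-0.0575, -0.003, 0.05, 0.0005, 0.0004, -0.0093, 0.085],
    [-0.0575, -0.003, 0.09, 0.0005, 0.0004, -0.0093, 0.085],
    [-0.0575, -0.003, 0.11, 0.0005, 0.0004, -0.0093, 0.085],
    [-0.0575, -0.003, 0.11, 0.0005, 0.0004, -0.0093, 0.085]
  ]
}}

```text
time: 5.75
position: [517.9, -299.1, 175.1]
tool_rot: [[-0.97, 0.244, -0.01], [0.244, 0.97, 0.005], [0.011, 0.003, -1.0]]
wrist_force: [-0.4, 0.2, 0.5]
opening: 85.2
grip_force: 0.0
```

Run:
```python
from look import *
rows([520.5,-300.2,107],75.9)
```

```text
at [ 517.9 -299.1  175.1] y 75.87 -> [520.5, -300.2, 107] shift [-0.0035 -0.0006  0.0681] dist 0.068 rv [ 0.0026 -0.0106 -0.0005]
```

Call:
{"api": "apply_moves", "payload": {
  "motion": [
    [0, 0, 0.035, 0, 0, 0, 0.085],
    [0, 0, 0.069, 0, 0, 0, 0.085],
    [0, 0, 0.069, 0, 0, 0, 0.085],
    [0, 0, 0.069, 0, 0, 0, 0.085]
  ]
}}

```text
time: 6.15
position: [520.6, -302.3, 112.8]
tool_rot: [[-0.969, 0.246, 0.001], [0.246, 0.969, -0.002], [-0.002, -0.001, -1.0]]
wrist_force: [-0.2, -0.3, 1.7]
opening: 84.8
grip_force: 0.0
```

Run:
```python
from look import *
rows([520.5,-300.2,107],75.9); print(state()["wrist_force"])
```

```text
at [ 520.6 -302.3  112.8] y 75.77 -> [520.5, -300.2, 107] shift [0.0007 0.002  0.0058] dist 0.006 rv [-0.0012  0.0017 -0.0022]
[-0.15342948 -0.31002116  1.74650584]
```

Call:
{"api": "apply_moves", "payload": {
  "motion": [
    [0, 0.001, 0.003, 0, 0, 0, 0.085],
    [0, 0.001, 0.003, 0, 0, 0, 0.085]
  ]
}}

```text
time: 6.35
position: [521.2, -301.4, 110.0]
tool_rot: [[-0.969, 0.246, 0.003], [0.246, 0.969, -0.002], [-0.003, -0.001, -1.0]]
wrist_force: [0.4, -1.1, -0.4]
opening: 85.2
grip_force: 0.0
```

Call:
{"api": "apply_moves", "payload": {
  "motion": [
    [0, 0, 0, 0, 0, 0, 0.0],
    [0, 0, 0, 0, 0, 0, 0.0],
    [0, 0, 0, 0, 0, 0, 0.0],
    [0, 0, 0, 0, 0, 0, 0.0],
    [0, 0, 0, 0, 0, 0, 0.0]
  ]
}}

```text
time: 6.85
position: [520.2, -301.0, 108.1]
tool_rot: [[-0.969, 0.246, -0.0], [0.246, 0.969, -0.0], [0.0, -0.001, -1.0]]
wrist_force: [-1.3, -0.2, -0.3]
opening: 16.6
grip_force: 58.4
```

Call:
{"api": "apply_moves", "payload": {
  "motion": [
    [0, 0, 0, 0, 0, 0, 0.0],
    [0, 0, 0, 0, 0, 0, 0.0],
    [0, 0, 0, 0, 0, 0, 0.0],
    [0, 0, 0, 0, 0, 0, 0.0]
  ]
}}

```text
time: 7.25
position: [520.2, -301.1, 108.0]
tool_rot: [[-0.969, 0.246, -0.0], [0.246, 0.969, -0.001], [0.0, -0.001, -1.0]]
wrist_force: [0.4, 0.2, 2.7]
opening: 16.7
grip_force: 58.4
```

Call:
{"api": "apply_moves", "payload": {
  "motion": [
    [0, 0, -0.03, 0, 0, 0, 0.0],
    [0, 0, -0.07, 0, 0, 0, 0.0],
    [0, 0, -0.11, 0, 0, 0, 0.0],
    [0, 0, -0.11, 0, 0, 0, 0.0],
    [0, 0, -0.11, 0, 0, 0, 0.0]
  ]
}}

```text
time: 7.75
position: [520.2, -301.0, 218.5]
tool_rot: [[-0.969, 0.246, 0.001], [0.246, 0.969, -0.001], [-0.001, -0.001, -1.0]]
wrist_force: [-0.1, -0.6, -0.3]
opening: 16.7
grip_force: 58.8
```

Run:
```python
from look import *
s=state(); print(s["opening"],s["grip_force"],s["wrist_force"])
c=cam("side"); im,d=viewer.get_image("side"); save("s1.png",im[180:400,180:440]);
for r in spotter.look_for("side","screwdriver")[:2]: print(r)
p=s["position"]; print("tip expect",proj(c,p-[0,0,98]),"top",proj(c,p+[0,0,49]))
rows([490.3,-23.5,213],98)
```

```text
16.68567330395745 58.76248061656952 [-0.10550544 -0.56538145 -0.25343564]
{'bbox': [213.0, 175.5, 291.7, 263.8], 'conf': 0.69}
tip expect [302.55617944 305.60047424] top [303.22858154 253.09113052]
at [ 519.1 -300.2  216.3] y 75.76 -> [490.3, -23.5, 213] shift [0.096  0.2611 0.0038] dist 0.278 rv [ 0.0012 -0.0036 -0.3881]
```

View pics/s1.png

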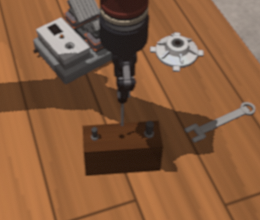

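The screwdriver is held upright, with the blade at crop (123,110) and the empty hole at (122,133). I keep the yaw, so the return is pure translation.

Run:
```python
from h import *
c=cam("wrist")
rows([490.3,-23.5,213],75.8)
```

```text
at [ 519.1 -300.2  216.3] y 75.76 -> [490.3, -23.5, 213] shift [0.096  0.2611 0.0038] dist 0.278 rv [ 0.0004 -0.0038 -0.0007]
```

Call:
{"api": "apply_moves", "payload": {
  "motion": [
    [0.097, 0.261, 0, 0, 0, 0, 0.0],
    [0.097, 0.261, 0, 0, 0, 0, 0.0],
    [0.097, 0.261, 0, 0, 0, 0, 0.0],
    [0.097, 0.261, 0, 0, 0, 0, 0.0],
    [0.097, 0.261, 0, 0, 0, 0, 0.0]
  ]
}}

```text
time: 8.35
position: [491.8, -50.3, 216.2]
tool_rot: [[-0.969, 0.246, -0.004], [0.246, 0.969, -0.0], [0.004, -0.001, -1.0]]
wrist_force: [0.4, 1.0, -0.6]
opening: 16.6
grip_force: 58.8
```

Run:
```python
from h import *
rows([490.3,-23.5,213],75.8)
```

```text
at [491.8 -50.3 216.2] y 75.75 -> [490.3, -23.5, 213] shift [0.008  0.0257 0.0032] dist 0.027 rv [-0.0012 -0.0039 -0.0009]
```

Call:
{"api": "apply_moves", "payload": {
  "motion": [
    [0.008, 0.0255, 0, 0, 0, 0, 0.0],
    [0.008, 0.0255, 0, 0, 0, 0, 0.0],
    [0.008, 0.0255, 0, 0, 0, 0, 0.0],
    [0.008, 0.0255, 0, 0, 0, 0, 0.0]
  ]
}}

```text
time: 8.75
position: [491.5, -27.4, 217.1]
tool_rot: [[-0.969, 0.249, -0.002], [0.249, 0.969, -0.002], [0.002, -0.002, -1.0]]
wrist_force: [-0.1, -0.7, -1.0]
opening: 16.2
grip_force: 58.8
```

Run:
```python
from look import *
rows([490.3,-23.5,213],75.8)
c,im,C=look("w4",[],[])
cr=im[120:400,200:350]; save("w4c.png",cv2.resize(cr,None,fx=2,fy=2))
rows([490.3,-23.5,213],75.8)
print("bore px",proj(c,[490.3,-23.5,75]))
p=state()["position"]; print("tip px",proj(c,p-[0,0,98]))
```

```text
at [491.5 -27.4 217.1] y 75.61 -> [490.3, -23.5, 213] shift [0.0021 0.0035 0.004 ] dist 0.006 rv [-0.0021 -0.0017 -0.0033]
bench -0.6
at [491.6 -27.6 217.2] y 75.57 -> [490.3, -23.5, 213] shift [0.0023 0.0037 0.0042] dist 0.006 rv [-0.0019 -0.0014 -0.004 ]
bore px [280.19692532 191.12081266]
tip px [276.43021672 205.01226363]
```

View pics/w4c.png

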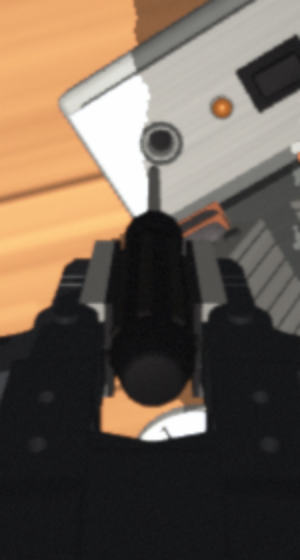

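Crop: the tip is at full-image (277,204) and the bore at (280.5,190.5), both within 1 px of prediction. I align and descend.

Call:
{"api": "apply_moves", "payload": {
  "motion": [
    [0.0023, 0.0037, 0, 0, 0, 0, 0.0],
    [0.0023, 0.0037, 0, 0, 0, 0, 0.0],
    [0.0023, 0.0037, 0.02, 0, 0, 0, 0.0],
    [0.0023, 0.0037, 0.036, 0, 0, 0, 0.0],
    [0.0023, 0.0037, 0.036, 0, 0, 0, 0.0]
  ]
}}

```text
time: 9.3
position: [489.0, -21.8, 180.1]
tool_rot: [[-0.969, 0.247, -0.005], [0.247, 0.969, -0.0], [0.005, -0.002, -1.0]]
wrist_force: [0.7, -1.0, -0.3]
opening: 16.8
grip_force: 58.8
```

Run:
```python
from h import *
c=cam("wrist"); im,d=viewer.get_image("wrist"); save("w5c.png",cv2.resize(im[140:300,220:340],None,fx=3,fy=3))
rows([490.3,-23.5,161],75.8)
print("bore px",proj(c,[490.3,-23.5,75]),"tip px",proj(c,state()["position"]-[0,0,98]))
```

```text
at [489.9 -21.8 181.2] y 75.72 -> [490.3, -23.5, 161] shift [-0.0009 -0.0015  0.0202] dist 0.02 rv [-0.0012 -0.0026 -0.0014]
bore px [275.03255478 204.9329928 ] tip px [276.72749406 206.5465552 ]
```

View pics/w5c.png

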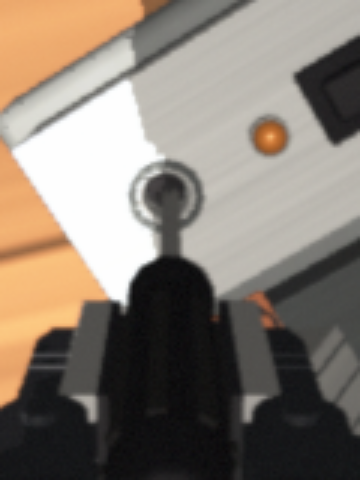

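The tip is just over the bore, whose centre is at full-image (275,205), and about 1.5 mm off in tool y. I correct that and press.

Call:
{"api": "apply_moves", "payload": {
  "motion": [
    [-0.0005, -0.0015, 0, 0, 0, 0, 0.0],
    [-0.0005, -0.0015, 0.007, 0, 0, 0, 0.0],
    [-0.0005, -0.0015, 0.013, 0, 0, 0, 0.0],
    [-0.0005, -0.0015, 0.017, 0, 0, 0, 0.0],
    [-0.0005, -0.0015, 0.017, 0, 0, 0, 0.0]
  ]
}}

```text
time: 9.85
position: [490.6, -23.1, 164.5]
tool_rot: [[-0.969, 0.246, -0.001], [0.246, 0.969, -0.0], [0.001, -0.001, -1.0]]
wrist_force: [-0.3, 0.2, 1.9]
opening: 16.3
grip_force: 59.0
```

Call:
{"api": "apply_moves", "payload": {
  "motion": [
    [0, 0, 0.001, 0, 0, 0, 0.0],
    [0, 0, 0.002, 0, 0, 0, 0.0],
    [0, 0, 0.003, 0, 0, 0, 0.0],
    [0, 0, 0.003, 0, 0, 0, 0.0]
  ]
}}

```text
time: 10.25
position: [490.7, -23.2, 162.0]
tool_rot: [[-0.969, 0.246, -0.0], [0.246, 0.969, -0.0], [0.0, -0.0, -1.0]]
wrist_force: [-0.6, 0.8, 3.3]
opening: 16.7
grip_force: 59.0
```

Call:
{"api": "apply_moves", "payload": {
  "motion": [
    [0, 0, 0.001, 0, 0, 0, 0.0],
    [0, 0, 0.002, 0, 0, 0, 0.0],
    [0, 0, 0.002, 0, 0, 0, 0.0],
    [0, 0, 0.002, 0, 0, 0, 0.0]
  ]
}}

```text
time: 10.65
position: [491.0, -23.2, 160.6]
tool_rot: [[-0.969, 0.246, 0.0], [0.246, 0.969, -0.0], [-0.001, -0.0, -1.0]]
wrist_force: [-2.8, -0.2, 6.9]
opening: 16.7
grip_force: 59.6
```

Call:
{"api": "apply_moves", "payload": {
  "motion": [
    [0, 0, 0.001, 0, 0, 0, 0.0],
    [0, 0, 0.0015, 0, 0, 0, 0.0],
    [0, 0, 0.0015, 0, 0, 0, 0.0],
    [0, 0, 0.0015, 0, 0, 0, 0.0]
  ]
}}

```text
time: 11.05
position: [491.4, -23.4, 160.3]
tool_rot: [[-0.969, 0.246, 0.002], [0.246, 0.969, -0.0], [-0.002, 0.0, -1.0]]
wrist_force: [-3.5, 0.2, 15.4]
opening: 16.6
grip_force: 60.2
```

The force rose to 15 N with the tool hardly moving, so the button is bottomed. I retreat and return.

Call:
{"api": "apply_moves", "payload": {
  "motion": [
    [0, 0, -0.02, 0, 0, 0, 0.0],
    [0, 0, -0.06, 0, 0, 0, 0.0],
    [0, 0, -0.06, 0, 0, 0, 0.0]
  ]
}}

```text
time: 11.35
position: [494.0, -23.4, 222.2]
tool_rot: [[-0.969, 0.246, 0.01], [0.246, 0.969, -0.001], [-0.01, 0.002, -1.0]]
wrist_force: [1.1, 0.2, -0.5]
opening: 17.0
grip_force: 59.1
```

Run:
```python
from h import *
rows([520.2,-301.1,218],75.8)
```

```text
at [494.  -23.4 222.2] y 75.75 -> [520.2, -301.1, 218] shift [-0.0937 -0.2627  0.0046] dist 0.279 rv [ 0.0019  0.0097 -0.0008]
```

Call:
{"api": "apply_moves", "payload": {
  "motion": [
    [-0.0967, -0.262, 0, 0, 0, 0, 0.0],
    [-0.0967, -0.262, 0, 0, 0, 0, 0.0],
    [-0.0967, -0.262, 0, 0, 0, 0, 0.0],
    [-0.0967, -0.262, 0, 0, 0, 0, 0.0],
    [-0.0967, -0.262, 0, 0, 0, 0, 0.0]
  ]
}}

```text
time: 11.85
position: [516.7, -273.4, 217.2]
tool_rot: [[-0.969, 0.246, -0.001], [0.246, 0.969, 0.0], [0.001, -0.0, -1.0]]
wrist_force: [0.9, -0.3, -0.5]
opening: 16.7
grip_force: 59.1
```

Run:
```python
from h import *
rows([520.2,-301.1,205],75.8)
```

```text
at [ 516.7 -273.4  217.2] y 75.78 -> [520.2, -301.1, 205] shift [-0.0102 -0.026   0.0122] dist 0.031 rv [-0.     -0.0014 -0.0004]
```

Call:
{"api": "apply_moves", "payload": {
  "motion": [
    [-0.01, -0.026, 0, 0, 0, 0, 0.0],
    [-0.01, -0.026, 0, 0, 0, 0, 0.0],
    [-0.01, -0.026, 0, 0, 0, 0, 0.0],
    [-0.01, -0.026, 0, 0, 0, 0, 0.0],
    [-0.01, -0.026, 0, 0, 0, 0, 0.0]
  ]
}}

```text
time: 12.35
position: [520.7, -297.2, 218.1]
tool_rot: [[-0.97, 0.243, -0.001], [0.243, 0.97, 0.001], [0.001, 0.001, -1.0]]
wrist_force: [1.0, -0.1, -1.2]
opening: 16.3
grip_force: 59.1
```

Run:
```python
from h import *
c=cam("wrist"); im,d=viewer.get_image("wrist"); save("w6c.png",cv2.resize(im[140:300,220:340],None,fx=3,fy=3))
rows([520.2,-301.1,195],75.8)
print("hole px",proj(c,[520.5,-300.3,85]),"tip px",proj(c,state()["position"]-[0,0,98]))
```

```text
at [ 520.6 -297.5  218.3] y 75.92 -> [520.2, -301.1, 195] shift [-0.0005 -0.0036  0.0233] dist 0.024 rv [ 0.0005 -0.0007  0.0021]
hole px [273.15515499 195.73226776] tip px [275.91911854 204.83613451]
```

View pics/w6c.png

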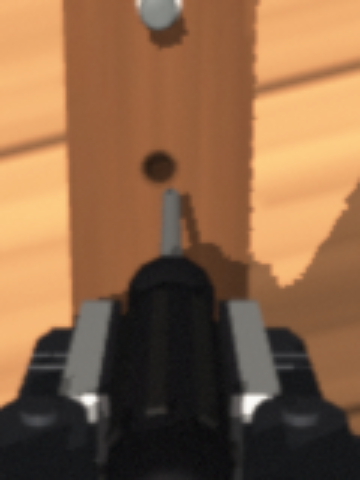

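The hole is at full-image (272.7,195.3) and the tip at (276.7,204), as predicted. I shift and descend to just above the hole.

Call:
{"api": "apply_moves", "payload": {
  "motion": [
    [-0.0003, -0.0038, 0, 0, 0, 0, 0.0],
    [-0.0003, -0.0038, 0.01, 0, 0, 0, 0.0],
    [-0.0003, -0.0038, 0.027, 0, 0, 0, 0.0],
    [-0.0003, -0.0038, 0.027, 0, 0, 0, 0.0],
    [-0.0003, -0.0038, 0.027, 0, 0, 0, 0.0]
  ]
}}

```text
time: 12.9
position: [519.2, -303.0, 190.9]
tool_rot: [[-0.969, 0.246, -0.002], [0.246, 0.969, 0.0], [0.002, -0.0, -1.0]]
wrist_force: [0.3, -0.6, -1.5]
opening: 16.4
grip_force: 59.1
```

Run:
```python
from h import *
c=cam("wrist"); im,d=viewer.get_image("wrist"); save("w7c.png",cv2.resize(im[140:300,220:340],None,fx=3,fy=3))
rows([520.2,-301.1,108],75.8)
print("hole px",proj(c,[520.5,-300.3,85]),"tip px",proj(c,state()["position"]-[0,0,98]))
```

```text
at [ 519.7 -303.3  191.6] y 75.76 -> [520.2, -301.1, 108] shift [0.     0.0023 0.0836] dist 0.084 rv [-0.0007 -0.0001 -0.0008]
hole px [279.70694814 203.02984107] tip px [276.16866252 205.57118765]
```

View pics/w7c.png

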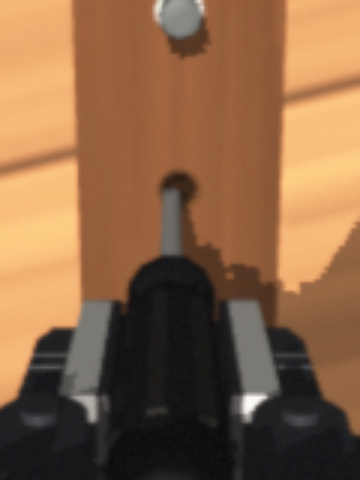

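The tip is about 2 mm left of the hole, which is at full-image (279,202). I nudge +y and settle.

Call:
{"api": "apply_moves", "payload": {
  "motion": [
    [0, 0.002, 0, 0, 0, 0, 0.0],
    [0, 0.002, 0, 0, 0, 0, 0.0],
    [0, 0.002, 0, 0, 0, 0, 0.0],
    [0, 0.002, 0, 0, 0, 0, 0.0]
  ]
}}

```text
time: 13.35
position: [520.1, -301.3, 191.7]
tool_rot: [[-0.969, 0.246, -0.0], [0.246, 0.969, -0.001], [-0.0, -0.001, -1.0]]
wrist_force: [0.2, 0.3, -0.3]
opening: 17.0
grip_force: 59.1
```

Run:
```python
from h import *
rows([520.4,-300.7,108],75.8)
```

```text
at [ 520.1 -301.3  191.7] y 75.76 -> [520.4, -300.7, 108] shift [-0.0001  0.0007  0.0837] dist 0.084 rv [-0.0007  0.0001 -0.0007]
```

Aligned. I insert it, stopping slightly high first to check force.

Call:
{"api": "apply_moves", "payload": {
  "motion": [
    [0, 0.0004, 0.012, 0, 0, 0, 0.0],
    [0, 0.0004, 0.024, 0, 0, 0, 0.0],
    [0, 0.0004, 0.036, 0, 0, 0, 0.0],
    [0, 0.0004, 0.036, 0, 0, 0, 0.0]
  ]
}}

```text
time: 13.75
position: [518.5, -299.8, 152.5]
tool_rot: [[-0.969, 0.246, -0.006], [0.246, 0.969, 0.002], [0.006, 0.001, -1.0]]
wrist_force: [1.0, -0.3, 0.1]
opening: 16.3
grip_force: 59.1
```

Call:
{"api": "apply_moves", "payload": {
  "motion": [
    [0, 0, 0.015, 0, 0, 0, 0.0],
    [0, 0, 0.03, 0, 0, 0, 0.0],
    [0, 0, 0.044, 0, 0, 0, 0.0],
    [0, 0, 0.044, 0, 0, 0, 0.0],
    [0, 0, 0.044, 0, 0, 0, 0.0]
  ]
}}

```text
time: 14.25
position: [520.1, -301.0, 111.3]
tool_rot: [[-0.969, 0.246, -0.001], [0.246, 0.969, -0.0], [0.001, -0.001, -1.0]]
wrist_force: [0.1, -0.1, -1.5]
opening: 16.8
grip_force: 59.1
```

Call:
{"api": "apply_moves", "payload": {
  "motion": [
    [0, 0, 0.0015, 0, 0, 0, 0.0],
    [0, 0, 0.003, 0, 0, 0, 0.0],
    [0, 0, 0.003, 0, 0, 0, 0.0]
  ]
}}

```text
time: 14.55
position: [520.2, -300.9, 108.7]
tool_rot: [[-0.969, 0.246, -0.0], [0.246, 0.969, -0.001], [-0.0, -0.001, -1.0]]
wrist_force: [0.9, -1.1, 0.0]
opening: 16.4
grip_force: 59.1
```

Call:
{"api": "apply_moves", "payload": {
  "motion": [
    [0, 0, 0, 0, 0, 0, 0.085],
    [0, 0, 0, 0, 0, 0, 0.085],
    [0, 0, 0, 0, 0, 0, 0.085],
    [0, 0, 0, 0, 0, 0, 0.085],
    [0, 0, 0, 0, 0, 0, 0.085]
  ]
}}

```text
time: 15.05
position: [520.1, -300.9, 108.4]
tool_rot: [[-0.969, 0.246, -0.0], [0.246, 0.969, -0.0], [0.0, -0.001, -1.0]]
wrist_force: [0.1, -0.3, 0.2]
opening: 84.8
grip_force: 0.0
```

Call:
{"api": "apply_moves", "payload": {
  "motion": [
    [0, 0, -0.02, 0, 0, 0, 0.085],
    [0, 0, -0.06, 0, 0, 0, 0.085],
    [0, 0, -0.11, 0, 0, 0, 0.085],
    [0, 0, -0.16, 0, 0, 0, 0.085],
    [0, 0, -0.16, 0, 0, 0, 0.085]
  ]
}}

```text
time: 15.55
position: [523.7, -303.6, 276.7]
tool_rot: [[-0.969, 0.246, 0.014], [0.246, 0.969, -0.009], [-0.016, -0.005, -1.0]]
wrist_force: [0.0, -0.7, 0.7]
opening: 84.8
grip_force: 0.0
```

Run:
```python
from look import *
c,im,C=look("w8",[("screwdriver",100,175),("screwdriver",150,175)],[])
C=C; Q=C[(C[...,2]>150)&(C[...,2]<190)&(abs(C[...,0]-520)<25)&(abs(C[...,1]+300)<25)]
print(Q.mean(0) if len(Q) else None,len(Q), np.percentile(Q[:,2],95) if len(Q) else 0)
rows([505,290,290],80.9)
```

```text
bench -0.8
screwdriver none
screwdriver none
[ 519.35625701 -300.57501187  155.64187407] 236 158.27548705567295
at [ 519.7 -300.4  268. ] y 75.76 -> [505, 290, 290] shift [ 0.1595  0.5687 -0.0218] dist 0.591 rv [ 0.     -0.0013 -0.0897]
```

The screwdriver is home: handle top at 158 mm, same xy as before. Now to the armature.

Call:
{"api": "apply_moves", "payload": {
  "motion": [
    [0.12, 0.22, 0, 0, 0, -0.09, 0.085],
    [0.12, 0.22, 0, 0, 0, -0.09, 0.085],
    [0.12, 0.22, 0, 0, 0, -0.09, 0.085],
    [0.12, 0.22, 0, 0, 0, -0.09, 0.085],
    [0.12, 0.22, 0, 0, 0, -0.09, 0.085]
  ]
}}

```text
time: 16.2
position: [456.1, -56.5, 266.4]
tool_rot: [[-0.987, 0.158, -0.005], [0.158, 0.987, 0.0], [0.005, -0.001, -1.0]]
wrist_force: [0.7, 1.2, 0.5]
opening: 84.9
grip_force: 0.0
```

Run:
```python
from h import *
rows([475,307,250],80.9)
```

```text
at [456.1 -56.5 266.4] y 80.91 -> [475, 307, 250] shift [0.0386 0.362  0.0163] dist 0.364 rv [-0.0007 -0.0048  0.0003]
```

Call:
{"api": "apply_moves", "payload": {
  "motion": [
    [0.026, 0.24, 0.01, 0, 0, 0, 0.085],
    [0.026, 0.24, 0.01, 0, 0, 0, 0.085],
    [0.026, 0.24, 0.01, 0, 0, 0, 0.085],
    [0.026, 0.24, 0.01, 0, 0, 0, 0.085],
    [0.026, 0.24, 0.01, 0, 0, 0, 0.085]
  ]
}}

```text
time: 16.7
position: [468.6, 185.3, 256.1]
tool_rot: [[-0.988, 0.155, -0.005], [0.155, 0.988, -0.001], [0.005, -0.002, -1.0]]
wrist_force: [0.3, 1.5, 0.8]
opening: 85.1
grip_force: 0.0
```

Run:
```python
from h import *
rows([475,307,250],80.9)
```

```text
at [468.6 185.3 256.1] y 81.06 -> [475, 307, 250] shift [0.0125 0.1213 0.0059] dist 0.122 rv [-0.002  -0.0046  0.0028]
```

Call:
{"api": "apply_moves", "payload": {
  "motion": [
    [0.0125, 0.12, 0.005, 0, 0, 0, 0.085],
    [0.0125, 0.12, 0.005, 0, 0, 0, 0.085],
    [0.0125, 0.12, 0.005, 0, 0, 0, 0.085],
    [0.0125, 0.12, 0.005, 0, 0, 0, 0.085],
    [0.0125, 0.12, 0.005, 0, 0, 0, 0.085]
  ]
}}

```text
time: 17.2
position: [476.0, 301.9, 251.1]
tool_rot: [[-0.988, 0.157, -0.004], [0.158, 0.988, -0.004], [0.003, -0.004, -1.0]]
wrist_force: [0.7, -0.4, -0.4]
opening: 84.9
grip_force: 0.0
```

Run:
```python
from look import *
c,im,C=look("w9",[("armature",50,90),("armature",72,90),("stand",8,24)],[("balance",60),("armature",60)])
# profile along the axis
a=np.radians(-9.1); u=np.array([np.cos(a),np.sin(a)]); v=np.array([-u[1],u[0]])
o=np.array([528,298.8]); D=C[...,:2]-o; s=D@u; t=D@v
M=(abs(t)<30)&(s>-95)&(s<165)&(C[...,2]>45)&(C[...,2]<90)
for k in range(-95,165,3):
    m=M&(s>=k)&(s<k+3)&(C[...,2]>62)
    if m.sum()>1: print(k,m.sum(),"z",C[...,2][m].max().round(1),"t",t[m].min().round(1),t[m].max().round(1),im[m].mean(0).round().astype(int))
```

```text
bench -0.8
armature 50 90 3869 0.82 [559.5 293.6] [ 42.3 240.2] 80.45 mean [539.3 296.7  73. ] z98 81.9
armature 72 90 2320 0.82 [571.  292.6] [ 37.  215.9] 82.09 mean [529.1 298.3  77.1] z98 82.2
stand 8 24 4083 0.76 [542.9 296.3] [ 80.1 212.6] 81.12 mean [535.  296.8  16.6] z98 18.7
balance [279.2 236.8] 0.83 [541.6 294.1  60. ]
armature [279.9 223.8] 0.67 [525.1 297.5  60. ]
-89 20 z 67.6 t -5.5 4.7 [193 184 173]
-86 30 z 66.8 t -5.5 4.6 [202 198 188]
-83 56 z 66.8 t -28.0 27.2 [177 148 126]
-80 116 z 73.4 t -29.1 28.3 [190 133  94]
-77 120 z 73.3 t -29.1 28.4 [194 139 101]
-74 120 z 73.9 t -29.2 28.5 [195 139 100]
-71 113 z 73.2 t -29.3 28.6 [191 136  97]
-68 123 z 73.6 t -29.3 28.7 [187 134  96]
-65 101 z 75.2 t -28.1 27.5 [176 142  81]
-62 62 z 75.8 t -14.7 12.8 [197 163  84]
-59 64 z 75.8 t -14.6 14.2 [204 166  86]
-56 70 z 76.2 t -14.7 12.9 [207 170  88]
-53 61 z 75.7 t -14.7 13.0 [204 167  86]
-50 68 z 75.5 t -14.7 13.0 [201 166  86]
-47 62 z 76.0 t -14.7 13.1 [204 168  86]
-44 60 z 75.4 t -14.7 13.2 [180 127  73]
-41 87 z 78.7 t -15.8 15.7 [204 122  82]
-38 90 z 79.3 t -17.
[... 1773 characters left out ...]
28.1 28.6 [113  83  62]
103 85 z 74.7 t -28.1 28.7 [112  79  56]
106 78 z 74.4 t -28.1 28.7 [112  80  58]
109 66 z 73.0 t -28.2 28.8 [128  94  70]
112 19 z 67.7 t -4.9 5.6 [118 113 107]
115 16 z 67.4 t -4.9 5.6 [118 113 106]
118 18 z 67.1 t -4.9 5.6 [117 112 106]
121 16 z 67.1 t -4.9 5.6 [118 115 109]
124 17 z 67.5 t -4.9 5.7 [111 108 103]
127 19 z 67.5 t -4.9 5.7 [115 113 108]
130 102 z 74.9 t -12.8 13.7 [76 74 70]
133 41 z 75.5 t -12.8 13.7 [89 86 80]
136 39 z 75.1 t -12.8 12.3 [92 91 86]
139 40 z 75.2 t -12.8 12.4 [102  99  93]
142 37 z 74.7 t -12.8 12.4 [116 113 106]
145 36 z 74.5 t -12.8 12.4 [119 116 109]
148 38 z 74.7 t -12.8 12.5 [137 130 116]
151 13 z 74.0 t -12.8 12.6 [152 135 108]
```

View pics/w9.png

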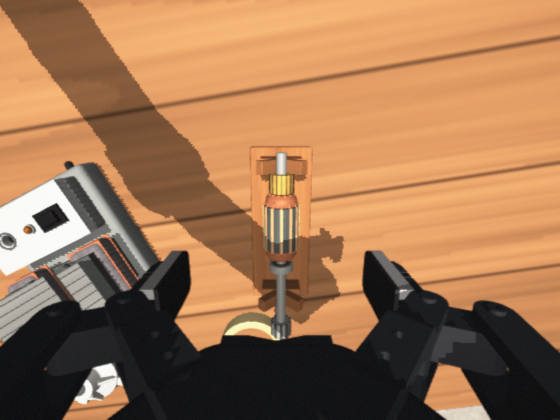

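Wrist view: the armature runs from (281,155) to (281,330), with the core at about (281,232). Its profile fits the given sizes with origin ≈ (527,299) and yaw −9°, so the balance point is ≈ (540,297).

Run:
```python
from h import *
rows([539.9,297,110],81.1)
```

```text
at [477.3 301.5 253.3] y 80.79 -> [539.9, 297, 110] shift [-0.0626  0.0057  0.1433] dist 0.156 rv [-0.0009 -0.0003 -0.0054]
```

Call:
{"api": "apply_moves", "payload": {
  "motion": [
    [-0.0626, 0.0055, 0.05, -0.001, 0, -0.0054, 0.085],
    [-0.0626, 0.0055, 0.09, -0.001, 0, -0.0054, 0.085],
    [-0.0626, 0.0055, 0.14, -0.001, 0, -0.0054, 0.085],
    [-0.0626, 0.0055, 0.14, -0.001, 0, -0.0054, 0.085],
    [-0.0626, 0.0055, 0.14, -0.001, 0, -0.0054, 0.085]
  ]
}}

```text
time: 18.0
position: [538.2, 297.4, 111.4]
tool_rot: [[-0.988, 0.153, -0.005], [0.153, 0.988, -0.002], [0.005, -0.003, -1.0]]
wrist_force: [-0.3, -0.4, 0.4]
opening: 85.2
grip_force: 0.0
```

Call:
{"api": "apply_moves", "payload": {
  "motion": [
    [0, 0, 0, 0, 0, 0, 0.085],
    [0, 0, 0, 0, 0, 0, 0.085],
    [0, 0, 0, 0, 0, 0, 0.085]
  ]
}}

```text
time: 18.3
position: [540.5, 299.4, 115.8]
tool_rot: [[-0.988, 0.152, 0.004], [0.152, 0.988, 0.003], [-0.003, 0.004, -1.0]]
wrist_force: [-0.6, 0.1, 0.3]
opening: 84.9
grip_force: 0.0
```

Run:
```python
from h import *
rows([539.9,297,41.5],81.1)
```

```text
at [540.5 299.4 115.8] y 81.26 -> [539.9, 297, 41.5] shift [ 0.0005 -0.0027  0.0743] dist 0.074 rv [0.0036 0.0031 0.0027]
```

Call:
{"api": "apply_moves", "payload": {
  "motion": [
    [0, -0.0025, 0.025, 0, 0, 0, 0.085],
    [0, -0.0025, 0.05, 0, 0, 0, 0.085],
    [0, -0.0025, 0.073, 0, 0, 0, 0.085],
    [0, -0.0025, 0.073, 0, 0, 0, 0.085],
    [0, -0.0025, 0.073, 0, 0, 0, 0.085]
  ]
}}

```text
time: 18.8
position: [539.7, 296.4, 41.3]
tool_rot: [[-0.988, 0.152, 0.001], [0.152, 0.988, 0.001], [-0.001, 0.001, -1.0]]
wrist_force: [0.9, 0.2, 0.6]
opening: 84.6
grip_force: 0.0
```

Call:
{"api": "apply_moves", "payload": {
  "motion": [
    [0, 0, 0, 0, 0, 0, 0.085],
    [0, 0, 0, 0, 0, 0, 0.085],
    [0, 0, 0, 0, 0, 0, 0.085]
  ]
}}

```text
time: 19.1
position: [539.8, 296.3, 41.3]
tool_rot: [[-0.988, 0.153, 0.001], [0.153, 0.988, 0.002], [-0.001, 0.002, -1.0]]
wrist_force: [-0.3, -0.5, 0.2]
opening: 84.9
grip_force: 0.0
```

Run:
```python
from h import *
rows([539.9,297,41.5],81.1)
```

```text
at [539.8 296.3  41.3] y 81.22 -> [539.9, 297, 41.5] shift [-0.      0.0007 -0.0002] dist 0.001 rv [0.0018 0.0012 0.0021]
```

In place, so I close.

Call:
{"api": "apply_moves", "payload": {
  "motion": [
    [0, 0.0007, 0, 0, 0, 0, 0.085],
    [0, 0.0007, 0, 0, 0, 0, 0.0],
    [0, 0.0007, 0, 0, 0, 0, 0.0],
    [0, 0.0007, 0, 0, 0, 0, 0.0],
    [0, 0.0007, 0, 0, 0, 0, 0.0]
  ]
}}

```text
time: 19.6
position: [539.3, 296.8, 40.4]
tool_rot: [[-0.988, 0.153, -0.0], [0.153, 0.988, 0.001], [0.0, 0.001, -1.0]]
wrist_force: [-0.7, 0.9, 2.4]
opening: 40.9
grip_force: 60.2
```

Call:
{"api": "apply_moves", "payload": {
  "motion": [
    [0, 0, 0, 0, 0, 0, 0.0],
    [0, 0, 0, 0, 0, 0, 0.0],
    [0, 0, 0, 0, 0, 0, 0.0]
  ]
}}

```text
time: 19.9
position: [539.3, 296.8, 40.4]
tool_rot: [[-0.988, 0.153, -0.0], [0.153, 0.988, 0.001], [0.0, 0.001, -1.0]]
wrist_force: [-1.5, -0.2, 4.3]
opening: 40.5
grip_force: 60.2
```

Call:
{"api": "apply_moves", "payload": {
  "motion": [
    [0, 0, -0.01, 0, 0, 0, 0.0],
    [0, 0, -0.02, 0, 0, 0, 0.0],
    [0, 0, -0.04, 0, 0, 0, 0.0],
    [0, 0, -0.04, 0, 0, 0, 0.0],
    [0, 0, -0.04, 0, 0, 0, 0.0]
  ]
}}

```text
time: 20.4
position: [538.5, 296.5, 79.8]
tool_rot: [[-0.988, 0.152, -0.002], [0.152, 0.988, 0.0], [0.002, -0.0, -1.0]]
wrist_force: [0.1, -0.2, -7.7]
opening: 40.8
grip_force: 62.8
```

```bash
cat > arm.py <<'E'
from look import *
def arm(n,s0):
    "top-surface fit of the held armature in the wrist view: shaft/commutator/pinion height against axis position"
    c=cam("wrist"); p=c[2]; st=state(); R=np.array(st["tool_rot"]); P=np.array(st["position"])
    im,d=viewer.get_image("wrist"); save(n+".png",im); C=cloud(c,d)
    u=-R[:2,0]/np.linalg.norm(R[:2,0]); v=np.array([-u[1],u[0]])
    D=C[...,:2]-P[:2]; s=D@u; t=D@v; axz=P[2]+18.7
    L=[]
    for k in range(-115,-35,3):
        m=(s>=k)&(s<k+3)&(abs(t)<25)&(C[...,2]>axz)&(C[...,2]<axz+40)&(d>0)
        if m.sum()>3: print(k,m.sum(),"dz",(np.percentile(C[...,2][m],95)-axz).round(1),"t",t[m].min().round(1),t[m].max().round(1),im[m].mean(0).round().astype(int))
E
python3 - <<'E'
from arm import *
s=state(); print(s["position"],s["opening"],s["grip_force"],s["wrist_force"],s["wrist_torque"])
arm("w10",0)
E
```

```text
[538.49402125 296.51411339  79.84502374] 40.75974320346012 62.76738882064819 [ 0.07595096 -0.20294959 -7.74897343] [-0.03779502  0.02668668 -0.05309884]
-103 6 dz 5.5 t -5.3 4.3 [211 194 178]
-100 286 dz 7.6 t -5.7 6.0 [210 203 194]
-97 285 dz 7.6 t -5.7 5.6 [210 206 198]
-94 277 dz 7.7 t -5.8 5.7 [210 206 198]
-91 270 dz 7.9 t -5.8 5.7 [210 205 197]
-88 275 dz 7.6 t -5.9 5.8 [210 205 196]
-85 265 dz 7.7 t -5.9 5.9 [209 204 196]
-82 261 dz 7.5 t -5.9 5.9 [207 203 195]
-79 206 dz 11.5 t -14.6 13.6 [200 192 181]
-76 637 dz 15.9 t -14.8 14.9 [200 174  95]
-73 638 dz 15.9 t -14.4 14.5 [203 177  95]
-70 587 dz 15.8 t -14.7 14.7 [201 174  93]
-67 639 dz 15.8 t -14.7 14.9 [204 179  95]
-64 573 dz 15.8 t -14.8 14.7 [204 179  95]
-61 595 dz 15.9 t -14.9 14.5 [205 179  95]
-58 569 dz 15.9 t -14.6 14.8 [204 175  93]
-55 559 dz 16.0 t -14.6 14.8 [183 122  77]
-52 716 dz 18.0 t -16.7 16.9 [219 133  90]
-49 743 dz 19.6 t -17.8 17.5 [232 149 101]
-46 705 dz 20.1 t -18.0 18.7 [234 154 104]
-43 736 dz 20.9 t -20.1 20.0 [233 148 100]
-40 925 dz 22.2 t -21.6 21.6 [163 139 110]
-37 746 dz 22.8 t -21.7 21.4 [170 161 132]
```

Gripped at the balance point: the shaft end is 101 mm and the commutator 77.5 to 55 mm from the grasp, and the shaft is level. Lifting higher.

Call:
{"api": "apply_moves", "payload": {
  "motion": [
    [0, 0, -0.02, 0, 0, 0, 0.0],
    [0, 0, -0.05, 0, 0, 0, 0.0],
    [0, 0, -0.08, 0, 0, 0, 0.0],
    [0, 0, -0.11, 0, 0, 0, 0.0],
    [0, 0, -0.125, 0, 0, 0, 0.0]
  ]
}}

```text
time: 20.95
position: [539.5, 296.8, 206.6]
tool_rot: [[-0.988, 0.153, 0.001], [0.153, 0.988, 0.001], [-0.001, 0.002, -1.0]]
wrist_force: [0.5, 0.2, -7.1]
opening: 40.3
grip_force: 62.7
```

Run:
```python
from h import *
rows([574.4,36.3,203],107.3)
```

```text
at [539.5 296.8 206.6] y 81.23 -> [574.4, 36.3, 203] shift [-0.0742 -0.2521  0.0033] dist 0.263 rv [ 0.0014  0.0011 -0.4551]
```

Call:
{"api": "apply_moves", "payload": {
  "motion": [
    [-0.005, -0.017, 0, 0, 0, -0.03, 0.0],
    [-0.012, -0.042, 0, 0, 0, -0.08, 0.0],
    [-0.021, -0.072, 0, 0, 0, -0.13, 0.0],
    [-0.03, -0.102, 0, 0, 0, -0.18, 0.0],
    [-0.039, -0.132, 0, 0, 0, -0.23, 0.0]
  ]
}}

```text
time: 21.45
position: [556.3, 158.6, 203.3]
tool_rot: [[-0.997, -0.079, -0.004], [-0.079, 0.997, -0.001], [0.004, -0.0, -1.0]]
wrist_force: [-0.4, -0.0, -6.5]
opening: 40.5
grip_force: 62.6
```

Run:
```python
from h import *
rows([574.4,36.3,203],107.3)
```

```text
at [556.3 158.6 203.3] y 94.54 -> [574.4, 36.3, 203] shift [-0.0083 -0.1233  0.0004] dist 0.124 rv [ 0.     -0.0044 -0.2226]
```

Call:
{"api": "apply_moves", "payload": {
  "motion": [
    [-0.002, -0.03, 0, 0, 0, -0.055, 0.0],
    [-0.004, -0.06, 0, 0, 0, -0.11, 0.0],
    [-0.006, -0.09, 0, 0, 0, -0.165, 0.0],
    [-0.0075, -0.11, 0, 0, 0, -0.205, 0.0],
    [-0.0085, -0.122, 0, 0, 0, -0.2225, 0.0]
  ]
}}

```text
time: 21.95
position: [574.3, 35.4, 203.2]
tool_rot: [[-0.956, -0.292, -0.005], [-0.292, 0.956, -0.002], [0.005, -0.0, -1.0]]
wrist_force: [-0.1, -0.2, -7.1]
opening: 40.3
grip_force: 62.6
```

Call:
{"api": "apply_moves", "payload": {
  "motion": [
    [0, 0, 0, 0, 0, 0, 0.0],
    [0, 0, 0, 0, 0, 0, 0.0],
    [0, 0, 0, 0, 0, 0, 0.0],
    [0, 0, 0, 0, 0, 0, 0.0]
  ]
}}

```text
time: 22.35
position: [575.1, 41.0, 204.7]
tool_rot: [[-0.955, -0.297, -0.001], [-0.297, 0.955, 0.001], [0.001, 0.002, -1.0]]
wrist_force: [-0.4, 0.2, -6.3]
opening: 40.2
grip_force: 62.5
```

Run:
```python
from arm import *
rows([574.4,36.3,160],107.3)
arm("w11",0)
```

```text
at [575.1  41.  204.7] y 107.29 -> [574.4, 36.3, 160] shift [ 0.0021 -0.0043  0.0447] dist 0.045 rv [ 0.0017 -0.0006 -0.0001]
-103 25 dz 6.8 t -6.2 5.0 [125 116 106]
-100 292 dz 7.5 t -6.2 5.5 [124 121 115]
-97 295 dz 7.7 t -6.2 5.5 [126 123 118]
-94 279 dz 7.8 t -6.3 5.1 [126 123 118]
-91 267 dz 7.6 t -6.4 5.2 [126 124 119]
-88 276 dz 7.7 t -6.4 5.2 [125 123 117]
-85 263 dz 7.8 t -6.5 5.3 [125 123 118]
-82 256 dz 7.7 t -6.5 5.4 [124 122 117]
-79 237 dz 15.1 t -15.3 14.1 [114 107  96]
-76 639 dz 15.7 t -14.9 14.4 [137 106  57]
-73 635 dz 15.7 t -15.0 13.9 [137 106  56]
-70 583 dz 15.8 t -15.2 14.2 [134 104  56]
-67 635 dz 15.7 t -15.3 14.3 [137 106  57]
-64 580 dz 15.7 t -15.3 14.4 [137 106  56]
-61 571 dz 15.8 t -15.0 13.9 [137 105  56]
-58 569 dz 15.8 t -15.1 14.1 [135 104  55]
-55 583 dz 16.0 t -15.2 14.2 [115  74  49]
-52 717 dz 18.1 t -17.6 16.2 [128  76  53]
-49 732 dz 19.6 t -18.1 17.0 [142  85  59]
-46 697 dz 20.1 t -19.4 18.4 [147  87  60]
-43 741 dz 20.8 t -20.8 19.4 [143  85  59]
-40 940 dz 22.5 t -22.1 21.1 [106  86  69]
-37 741 dz 22.5 t -22.2 20.9 [113  97  79]
```

Call:
{"api": "apply_moves", "payload": {
  "motion": [
    [0.001, -0.002, 0.005, 0, 0, 0, 0.0],
    [0.002, -0.0035, 0.015, 0, 0, 0, 0.0],
    [0.002, -0.0035, 0.025, 0, 0, 0, 0.0],
    [0.002, -0.0035, 0.035, 0, 0, 0, 0.0],
    [0.002, -0.0035, 0.04, 0, 0, 0, 0.0]
  ]
}}

```text
time: 22.9
position: [573.7, 35.2, 163.1]
tool_rot: [[-0.956, -0.295, -0.003], [-0.295, 0.956, 0.0], [0.003, 0.001, -1.0]]
wrist_force: [-0.2, 0.3, -5.6]
opening: 40.3
grip_force: 62.5
```

Call:
{"api": "apply_moves", "payload": {
  "motion": [
    [0, 0, 0, 0, 0, 0, 0.0],
    [0, 0, 0, 0, 0, 0, 0.0],
    [0, 0, 0, 0, 0, 0, 0.0],
    [0, 0, 0, 0, 0, 0, 0.0],
    [0, 0, 0, 0, 0, 0, 0.0]
  ]
}}

```text
time: 23.4
position: [574.8, 35.3, 165.3]
tool_rot: [[-0.956, -0.295, 0.0], [-0.295, 0.956, 0.001], [-0.0, 0.001, -1.0]]
wrist_force: [-0.2, -1.5, -7.0]
opening: 40.4
grip_force: 62.5
```

Call:
{"api": "apply_moves", "payload": {
  "motion": [
    [0, 0, 0, 0, 0, 0, 0.0],
    [0, 0, 0, 0, 0, 0, 0.0],
    [0, 0, 0, 0, 0, 0, 0.0],
    [0, 0, 0, 0, 0, 0, 0.0],
    [0, 0, 0, 0, 0, 0, 0.0]
  ]
}}

```text
time: 23.9
position: [574.6, 35.3, 165.0]
tool_rot: [[-0.956, -0.295, -0.0], [-0.295, 0.956, 0.001], [0.0, 0.001, -1.0]]
wrist_force: [0.3, 0.4, -6.2]
opening: 40.3
grip_force: 62.5
```

Run:
```python
from h import *
rows([574.4,36.3,160],107.3)
```

```text
at [574.6  35.3 165. ] y 107.15 -> [574.4, 36.3, 160] shift [-0.0001  0.001   0.005 ] dist 0.005 rv [ 0.0007 -0.0003 -0.0025]
```

Call:
{"api": "apply_moves", "payload": {
  "motion": [
    [0, 0.001, 0.002, 0, 0, 0, 0.0],
    [0, 0.001, 0.005, 0, 0, 0, 0.0],
    [0, 0.001, 0.005, 0, 0, 0, 0.0],
    [0, 0.001, 0.005, 0, 0, 0, 0.0],
    [0, 0.001, 0.005, 0, 0, 0, 0.0]
  ]
}}

```text
time: 24.4
position: [574.4, 36.2, 160.0]
tool_rot: [[-0.956, -0.295, -0.0], [-0.295, 0.956, 0.001], [0.0, 0.001, -1.0]]
wrist_force: [-0.0, -0.2, -7.1]
opening: 40.6
grip_force: 62.5
```

Call:
{"api": "apply_moves", "payload": {
  "motion": [
    [0, 0, 0, 0, 0, 0, 0.0],
    [0, 0, 0, 0, 0, 0, 0.0],
    [0, 0, 0, 0, 0, 0, 0.0],
    [0, 0, 0, 0, 0, 0, 0.0],
    [0, 0, 0, 0, 0, 0, 0.0]
  ]
}}

```text
time: 24.9
position: [574.3, 36.2, 160.0]
tool_rot: [[-0.956, -0.295, -0.0], [-0.295, 0.956, 0.001], [0.0, 0.001, -1.0]]
wrist_force: [0.5, 0.6, -7.1]
opening: 40.4
grip_force: 62.5
```

Run:
```python
from look import *
im2,d2=viewer.get_image("side"); save("s2.png",im2)
rows([574.4,36.3,160],107.3)
c=cam("top"); im,d=viewer.get_image("top"); C=cloud(c,d)
Q=C[(C[...,2]>140)&(C[...,2]<175)&(abs(C[...,0]-520)<25)&(abs(C[...,1]+300)<25)]; print("driver",len(Q),Q.mean(0),Q[:,2].max())
for l in("tape_roll","end_shield","spanner"):
    print(l,[np.round(r["centre"],1).tolist() for r in spotter.pinpoint("top",l)[:1]])
cs=cam("side"); u=np.array([.9548,.2974,0]); o=np.array([562,32.4,179.5])
print("expected shaft ends side px",proj(cs,o-88*u),proj(cs,o+156*u))
```

```text
at [574.4  36.2 160. ] y 107.15 -> [574.4, 36.3, 160] shift [-0.0001  0.     -0.    ] dist 0.0 rv [ 0.0007 -0.0002 -0.0025]
driver 56 [ 518.04893488 -298.63791753  151.0325144 ] 158.32027777123653
tape_roll [[188.1, 166.9]]
end_shield [[297.0, 154.7]]
spanner [[381.2, 152.5]]
expected shaft ends side px [237.90388572 184.89954158] [324.59761904 145.644701  ]
```

View pics/s2.png

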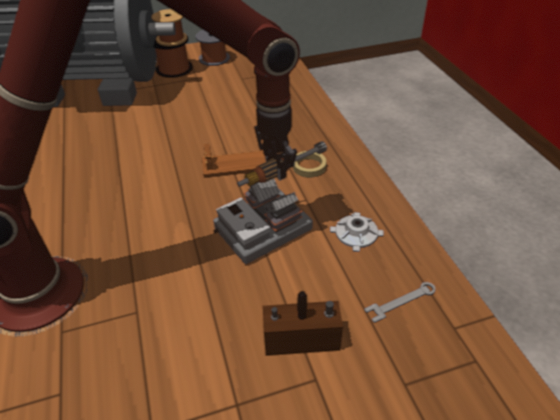

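The side view shows the armature held level over the jaws, with shaft ends near (238,184) and (325,147) as predicted. The screwdriver is home at (302,303) and the bystanders have not moved. Handing in.

```bash
python3 -c "
from station import ticket
print(ticket.finish_job())"
```

```text
the job is handed in; nothing more can be done
None
```

I pressed the growler's reset button fully in, stood the screwdriver back in its hole, and handed in with the armature held still and level at its balance point, about 2.5 cm above the jaws and along the V; the hand-in returned no verdict.

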